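# Put the red scraper away in its holder

## Robot

A 6-joint arm with a two-finger parallel gripper is mounted at the origin on the work surface. World frame = base frame: x ahead of the robot, y to its left, z up, the work surface at z = 0. Lengths are in mm, angles in rad, forces in N, time in s.
With the tool pointing down it reaches from about 275 to 850 mm from the base axis. Payload 19 kg.
Tool frame: the origin (TCP) lies at the very end of the fingers, on their centre line; the grasp point (between the pads) lies 19 mm behind it; z points along the fingers, y is the line along which they close (so a half turn about z gives the same grasp; the last joint's range is limited). The gripper opens to 85 mm and grips with 20 to 120 N. Pads are 22 mm wide; open, the fingers measure 114 mm over their backs; the gripper's body (76 mm by 85 mm) begins 54 mm behind the grasp point. The pads swing forward as they close: fully open they stand 13 mm farther back than shut.
Start: joints at [0.973, 0.15, 1.437, -0, 1.554, -0.134], TCP at [257.225, 514.223, 231.267] pointing down, gripper open.
Joint ranges: [-2.8, 2.8], [-0.68, 2.1], [0.12, 2.68], [-1.39, 4.53], [0.16, 2.79], [-2.81, 2.81]. Speed limits (rad/s): [1.89, 1.89, 2.22, 3.01, 3.01, 3.01].

## Interface

Orientations are given as a unit quaternion [w, x, y, z].
In Python, from plant import env, snapshot, ticket, find_in, pinpoint gives the robot as it stands.
- The arm moves only by the shell command python3 -m creep 'ROWS'. ROWS is JSON, a list of rows, each an object with "fingers": the closure, from 0 (fully open) to 1 (shut); "offset": the shift along the tool's x, y, z in m, a list of three; "roll": the turn about the tool's z in degrees. A call has 1 to 10 rows; each row shifts and turns the commanded pose from where the row before left it, along the tool's axes as they then stand; what a row does not reach is not made up. A row lasts 1/12 s, in which the tool goes at most 41.7 mm and 7.16 degrees, less where a joint would pass 70% of its speed; a pose out of reach is approached as far as the arm can. A call with a gripper value outside its range is refused whole. The fingers move at their own pace and stop on an object; the grip force is fixed at half the most. Time passes only in rows, so rows that do not move let the fingers close. It gives the time, the measured TCP pose, the force, the opening and the grip force at its end, in the units of the state.
- env.observe(): the state, without advancing time (a new reading comes with each control period).
- snapshot(name): name is "scene" or "top"; returns a dict with "color" (420x560x3 uint8, red, green, blue), "camera_matrix" (3x3 intrinsics, pixels), "k1" (the pictures are not rectified: a ray, as slopes to the right and down, at radius r is drawn at 1 + k1 r^2 times it, then the intrinsics apply), "rvec" (rotation vector, rad) and "tvec" (3), from world to camera coordinates, as OpenCV has them. Camera axes: x right, y down, z forward; pixel columns grow to the right and rows downward; lengths in mm; the calibration is good to about 2 mm. A picture is of the moment at which its call begins. There is no depth.
- ticket.close_job(): hands the job in; it is judged then, once.
Trained networks look in a picture, given as the dict that the camera call returned (one of the last four; its "shot" number tells which), for a name from the list of things; names that differ only in an ending like _2 or _b are one class to them, and where a whole thing is asked for, a point or a joint stands for the part that bears it (a point fixed in the world has none). Each returns a list of dicts, best first, with "conf" (0 to 1); they miss things now and then, are a little off and sometimes report something else, mostly with a low value. They report only what shows in the picture. A call takes as long as a camera call. They do not tell look-alikes from the thing itself.
- find_in(query, picture): "extent" ([centre column, centre row, width, height] in pixels, round what is visible of it).
- pinpoint(query, picture): "location" ([column, row] in pixels: a listed point, or the origin of a listed thing).
The state is a dict: "clock": time; "joint_pos": joint angles; "joint_vel": joint speeds; "effort": joint torques, N m; "tool_pos": TCP position; "tool_rot": TCP orientation; "ft_force": force on the tool from outside, world axes, zero at the start; "moment": the same for the moment, N m; "grip_width": finger opening in mm; "finger_force": force on a finger pad.
Only numpy, scipy, OpenCV 4.12 (cv2) and the standard library are available. Lean on these libraries where they do the work, as an engineer would, in place of code of your own. Each camera call takes 0.05 s, during which the arm holds its last target. There are 200 camera calls.

## Task

Put the red-handled scraper away in the holder with the red pad: blade edge-down in the slot between the two white cheeks, handle standing flat and wholly on the red pad. Lower it all the way before you let go, and leave the green and blue scrapers where they are.

Things in the scene. Friction and masses are not known exactly. Their poses are not given: they have to be found in the camera images.
- scraper_red: Gasket scraper standing on edge on the bench, blade upright. Red box handle 120 long (x -90 to +30), 24 wide (y), 36 tall; flat steel blade 90 long (x +30 to +120), 3 thick (y), from 2 to 38 above the underside. Origin: handle's underside, about below the centre of mass; grip there across the 24 mm sides. x points to the blade tip, z up. About 0.2 kg.
- dock_red: Fixed holder: plate 250 x 80, 10 thick; red pad on its near part (x -109 to +51), then two white cheeks (x +52 to +127) forming a slot along x, 16 wide, mouth flared to about 37, open at top and ends. Slot floor level with the pad, 10 above the bench; cheeks' tops at 46. Origin: plate underside, slot centre line, straight below where the scraper's origin belongs. x: the blade's direction; z up.
- scraper_green: Like the red scraper but with a green handle, standing on the bench; a bystander. Same size and axes.
- scraper_blue: Like the red scraper but with a blue handle, already put away in a holder of the same make with a blue pad (plate 250 x 80); a bystander. Same size and axes.
Mind the look-alikes: they are no part of the job. There is more than one size of the scraper_red; the one meant has the size given above.

How it is judged (in metres and radians):
At the end, for the whole second after the job is handed in: The red scraper is at rest in the red holder: its handle stands flat (within about 8 degrees) on the red pad, its origin within about 20 mm along the slot and 15 mm across it from its place and no more than 5 mm above the pad, the blade between the cheeks within 12 degrees of the slot's direction (x of scraper_red in the frame of dock_red between -0.022 and 0.024 m and y of scraper_red in the frame of dock_red between -0.015 and 0.015 m and z of scraper_red in the frame of dock_red between 0.006 and 0.015 m and angle between the x axis of scraper_red and the x axis of dock_red, either way round below 0.21 rad and angle between scraper_red's own z axis and vertical below 0.15 rad and linear speed of scraper_red below 0.02 m/s); the robot touches nothing.
It fails at once if the red scraper let go above its holder while still more than 20 mm above the pad (contact force between the fingers and scraper_red below 0.05 N and horizontal distance between scraper_red and dock_red below 0.06 m and z of scraper_red in the frame of dock_red above 0.03 m).
It fails at once if the green scraper moved by more than 30 mm (distance of scraper_green from where it was at the start of the episode above 0.03 m).
It fails at once if the blue scraper moved by more than 30 mm (distance of scraper_blue from where it was at the start of the episode above 0.03 m).
It also fails if it takes over 35 s, if anything falls off the work surface, if the arm or the gripper's body presses on something with over 40 N, if the wrist force passes 120 N, or if a joint passes its speed limit or range.

## Working session

There is one attempt and no reset: what is moved stays moved. The work goes in short steps, Python scripts to look and compute and a shell command to move; the robot and the scene stay as the last step left them, time stands still between calls to the robot, and variables do not carry over. Pictures are saved under pics/ and viewed, at most 10 in all, crops included, and the job is handed in when it is done.

```bash
ls; mkdir -p pics; cat > h.py <<'E'
import numpy as np, cv2
def ray(p,px):
    K=np.array(p["camera_matrix"]);d=np.array([(px[0]-K[0,2])/K[0,0],(px[1]-K[1,2])/K[1,1]])
    u=d.copy()
    for _ in range(20): u=d/(1+p["k1"]*(u@u))
    R=cv2.Rodrigues(np.array(p["rvec"],float))[0];t=np.array(p["tvec"],float).ravel()
    return -R.T@t, R.T@np.array([u[0],u[1],1])
def onplane(p,px,z):
    c,d=ray(p,px); return c+d*(z-c[2])/d[2]
def proj(p,X):
    K=np.array(p["camera_matrix"]);k=np.array([p["k1"],0,0,0.])
    return cv2.projectPoints(np.array(X,float).reshape(-1,3),np.array(p["rvec"],float),np.array(p["tvec"],float),K,k)[0][:,0]
E
python3 - <<'E'
from plant import *
from h import *
o=env.observe();print(o["tool_pos"],o["tool_rot"],o["clock"])
ims=[]
for n in("top","scene"):
    p=snapshot(n);ims.append(p["color"]);print(n,ray(p,(280,210)))
    for q in("scraper_red","dock_red","scraper_green","scraper_blue"):
        print(q,[(np.round(d["extent"]),round(d["conf"],2)) for d in find_in(q,p)][:4])
        print('  pt',[(np.round(d["location"],1),np.round(onplane(p,d["location"],0)),round(d["conf"],2)) for d in pinpoint(q,p)][:4])
    cv2.imwrite(f"pics/{n}.png",cv2.resize(p["color"][:,:,::-1],(784,588),interpolation=cv2.INTER_CUBIC))
E
```

```text
pics
[257.11197229 514.0593494  230.68160799] [-2.07199063e-04  2.29819476e-01  9.73233094e-01 -5.57397397e-04] 0.0
top (array([363.49137726,  38.12117695, 954.53487768]), array([ 2.90261963e-02,  7.35577828e-04, -9.99583670e-01]))
scraper_red [(array([121., 262., 104.,  88.]), 0.82), (array([176., 136.,  19., 100.]), 0.67)]
  pt [(array([122.8, 266. ]), array([258., 380.,   0.]), 0.76), (array([175.4, 142.3]), array([534., 274.,   0.]), 0.62)]
dock_red [(array([347., 156.,  54., 118.]), 0.82)]
  pt [(array([348.2, 160.6]), array([ 505., -108.,    0.]), 0.64)]
scraper_green [(array([255., 175.,  14.,  54.]), 0.58)]
  pt [(array([254.8, 165.6]), array([487.,  97.,   0.]), 0.71)]
scraper_blue [(array([423., 165.,  18., 101.]), 0.61)]
  pt [(array([422. , 170.9]), array([ 487., -272.,    0.]), 0.93), (array([176.7, 141.5]), array([536., 272.,   0.]), 0.26)]
scene (array([ 910.95719976, -563.96211603,  577.29184216]), array([-0.5367827 ,  0.64145374, -0.54817717]))
scraper_red [(array([318., 161.,  17.,  46.]), 0.89), (array([379., 208.,  78.,  37.]), 0.65)]
  pt [(array([370.5, 212.4]), array([532., 269.,   0.]), 0.84), (array([315.5, 168.7]), array([271., 373.,   0.]), 0.57)]
dock_red [(array([281., 286., 103.,  83.]), 0.61)]
  pt [(array([271.9, 277.8]), array([505., -99.,   0.]), 0.78)]
scraper_green [(array([330., 230.,  81.,  38.]), 0.69)]
  pt [(array([319.2, 233.6]), array([486.,  97.,   0.]), 0.8)]
scraper_blue [(array([208., 310.,  78.,  71.]), 0.83)]
  pt [(array([201.4, 312.3]), array([ 469., -261.,    0.]), 0.66)]
```

View pics/top.png

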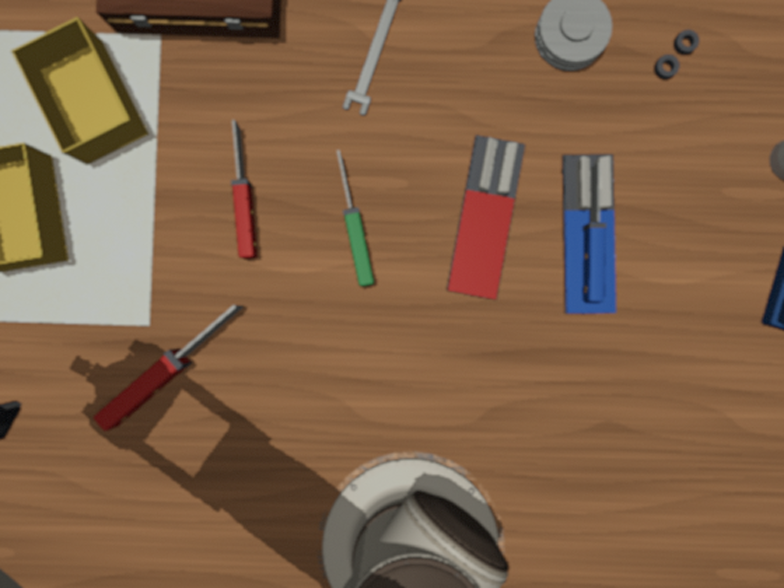

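View pics/scene.png

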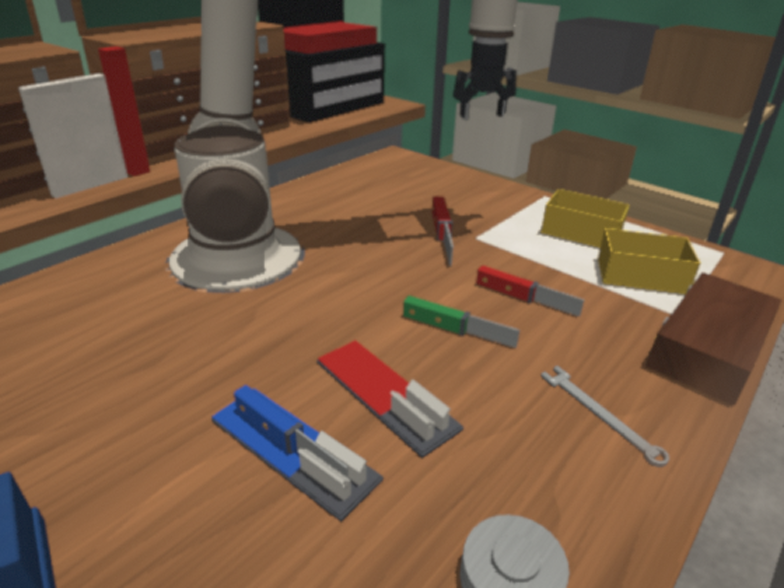

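Candidates for the red scraper, in native top-view pixels: the near one in the shadow at (122,266) looks oversize. The far one at (175,142) looks the same size as the green one. The red pad at (348,161) belongs to the holder. Next I measure both and take a close crop.

```bash
cat >> h.py <<'E'
from scipy.optimize import minimize
def redmask(p,c,r=45):
    h=cv2.cvtColor(p["color"],cv2.COLOR_RGB2HSV);m=(((h[...,0]<5)|(h[...,0]>172))&(h[...,1]>150)&(h[...,2]>50)).astype(np.uint8)
    n,l,s,ce=cv2.connectedComponentsWithStats(m)
    best=max((i for i in range(1,n) if np.hypot(*(ce[i]-c))<r),key=lambda i:s[i,4]);return (l==best).astype(np.uint8)
def box(x0,x1,w,z0,z1): return np.array([[x,y,z] for x in(x0,x1) for y in(-w/2,w/2) for z in(z0,z1)],float)
def place(B,q,z=0):
    c,s=np.cos(q[2]),np.sin(q[2]);return B@np.array([[c,s,0],[-s,c,0],[0,0,1]])+[q[0],q[1],z]
def fit(pics,masks,B,q0,z=0):
    def f(q):
        e=0
        for p,m in zip(pics,masks):
            S=8;hull=cv2.convexHull(proj(p,place(B,[q[0],q[1],q[2]/100],z)).astype(np.float32))
            im=np.zeros((420*4,560*4),np.uint8);cv2.fillConvexPoly(im,np.round((hull+.5)*4*16-8).astype(np.int32),1,shift=4)
            M=cv2.resize(m,None,fx=4,fy=4,interpolation=cv2.INTER_NEAREST)
            e+=1-(im&M).sum()/(im|M).sum()
        return e/len(pics)
    x0=np.array([q0[0],q0[1],q0[2]*100]);r=minimize(f,x0,method="Nelder-Mead",options=dict(initial_simplex=np.vstack([x0,x0+[12,0,0],x0+[0,12,0],x0+[0,0,15]]),xatol=.2,fatol=1e-4,maxiter=120))
    return [r.x[0],r.x[1],r.x[2]/100],r.fun
E
python3 - <<'E'
from plant import *
from h import *
t=snapshot("top");s=snapshot("scene")
H=box(-90,30,24,0,36)
for nm,ct,cs,q in(("B",(173,157),(361,203),(534,272,.08)),("A",(101,279),(315,155),(258,380,-.7))):
    m=[redmask(t,ct,25),redmask(s,cs,25)]
    print(nm,[int(k.sum()) for k in m],fit([t,s],m,H,q))
    r=cv2.minAreaRect(cv2.findNonZero(m[0]));bp=cv2.boxPoints(r);P=[onplane(t,b,36)[:2] for b in bp];print([round(np.linalg.norm(P[i]-P[i-1])) for i in range(4)])
m=[redmask(t,(343,175)),redmask(s,(265,273),40)]
print("dock",fit([t,s],m,box(-109,51,80,9,10),(505,-105,-.15)),fit(m and [t],m[:1],box(-109,51,80,9,10),(505,-105,-.15)))
c=s["color"][130:260,280:440,::-1];cv2.imwrite("pics/crop.png",cv2.resize(c,None,fx=4,fy=4,interpolation=cv2.INTER_CUBIC))
E
```

```text
B [625, 486] ([np.float64(520.1012612430318), np.float64(273.1022487405128), np.float64(0.1277237374900029)], np.float64(0.3054542743299205))
[111, 27, 111, 27]
A [1030, 143] ([np.float64(242.83626423805717), np.float64(409.55238381648786), np.float64(-0.8196833612178187)], np.float64(0.3046082706313158))
[35, 146, 35, 146]
dock ([np.float64(501.6279452183936), np.float64(-100.83835757045807), np.float64(-0.1510348715518346)], np.float64(0.12318228195366182)) ([np.float64(501.5661355087036), np.float64(-102.28915060725953), np.float64(-0.16864539453244518)], np.float64(0.07400152105275293))
```

View pics/crop.png

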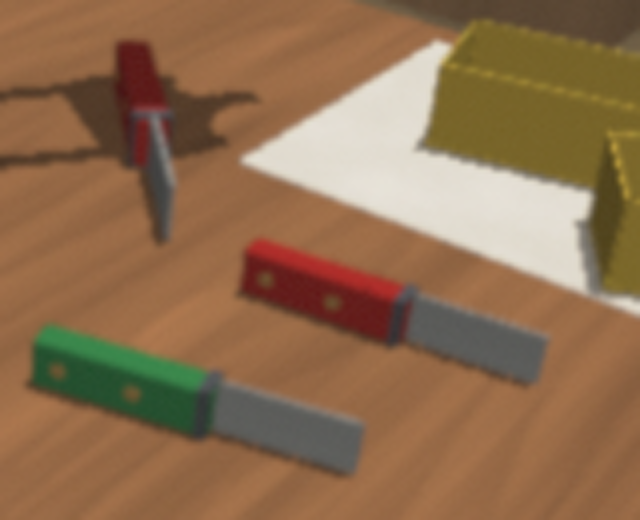

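The crop shows the far red scraper (crop (320,295), native scene (360,204)) matching the green one in size, and the shadowed near one at crop (145,110) is larger. In top view, the far one's red part measures 111 mm plus the ferrule, about 120 as described. The near one's is 146 mm. I choose the far one.

```bash
python3 - <<'E'
from plant import *
from h import *
t=snapshot("top");s=snapshot("scene")
H=box(-90,21,24,0,36)
m=[redmask(t,(173,157),25),redmask(s,(361,203),25)]
for m_,p in((m[:1],[t]),(m[1:],[s]),(m,[t,s])): 
    q,e=fit(p,m_,H,(532,272,.09));print(np.round(q,3),e)
print("tip top", proj(t,place(np.array([[120,0,38.],[0,0,36],[-90,0,36]]),q)))
d=[redmask(t,(343,175)),redmask(s,(265,273),40)]
for m_,p in((d[:1],[t]),(d[1:],[s])): print(fit(p,m_,box(-109,51,80,9,10),(505,-103,-.16)))
# slot direction from cheeks: white pixels near holder
qd=(501.6,-101.5,-.165)
v=np.zeros((420,560,3),np.uint8)
a=t["color"][:,:,::-1].copy()
for P in [place(B,qd) for B in (box(-109,51,80,10,10),box(52,127,16,46,46))]+[place(H,q)]:
    cv2.polylines(a,[np.round(cv2.convexHull(proj(t,P).astype(np.float32))*16).astype(np.int32)],True,(0,255,255),1,shift=4)
cv2.imwrite("pics/ov.png",cv2.resize(a[60:240,150:400],None,fx=3.2,fy=3.2,interpolation=cv2.INTER_NEAREST))
E
```

```text
[5.30765e+02 2.75217e+02 1.56000e-01] 0.22481162122271425
[5.29711e+02 2.74689e+02 5.70000e-02] 0.2801120448179272
[5.30009e+02 2.73874e+02 1.36000e-01] 0.25710759090374363
tip top [[165.66991599  84.91514778]
 [171.49777027 140.90857991]
 [175.70442185 182.91775728]]
([np.float64(501.64538975148594), np.float64(-101.38162260329176), np.float64(-0.16134383075475683)], np.float64(0.07441710441433969))
([np.float64(499.62544771621594), np.float64(-100.76123645660175), np.float64(-0.15182866463485717)], np.float64(0.17090260105099642))
```

View pics/ov.png

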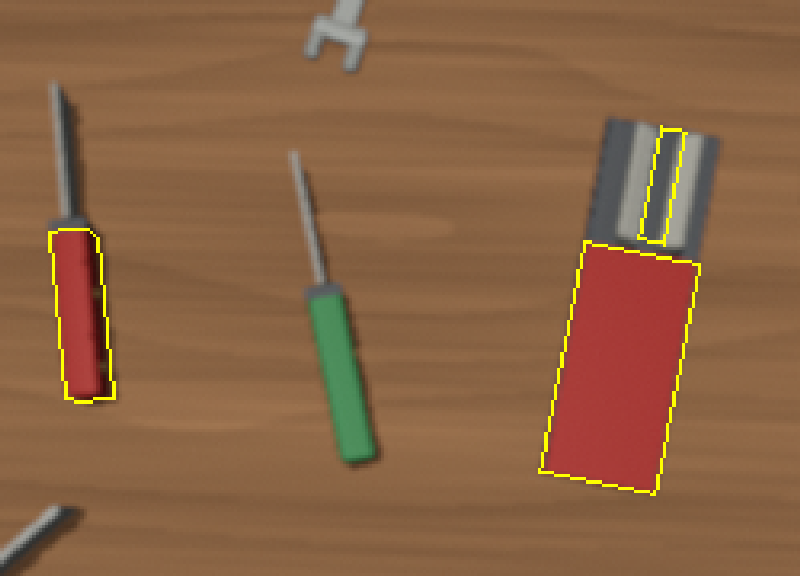

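The dock overlay fits. On the scraper, the shaded side face biases the fit, so I use the top-face midline instead: crop pixels (70,230), (85.5,397) and tip (55,84).

```bash
python3 - <<'E'
from plant import *
from h import *
t=snapshot("top")
f=lambda c,z:onplane(t,np.array(c)/3.2+[150-.5+.16,60-.5+.16],z)[:2]
a,b,c=f((70,230),36),f((85.5,397),36),f((55,84),38)
print(a,b,c)
u=(c-b);print(np.linalg.norm(u),np.arctan2(u[1],u[0]),np.arctan2(*(a-b)[::-1]))
u/=np.linalg.norm(u);o=(b+90*u+c-120*u)/2;print("origin",o)
o=env.observe();from scipy.spatial.transform import Rotation as R
q=o["tool_rot"];M=R.from_quat([q[1],q[2],q[3],q[0]]).as_matrix();print(M.round(3))
E
```

```text
[550.02837225 274.5339335 ] [439.17725533 260.16240918] [646.84284782 287.5839344 ]
209.46822753581648 0.1312870138426645 0.1289279398139827
origin [528.1391381  271.90951896]
[[-0.894  0.447 -0.   ]
 [ 0.447  0.894 -0.   ]
 [ 0.    -0.    -1.   ]]
```

```bash
python3 -m creep '[{"fingers":0,"offset":[-0.035,-0.0095,0],"roll":0},{"fingers":0,"offset":[-0.035,-0.0095,0],"roll":0},{"fingers":0,"offset":[-0.035,-0.0095,0],"roll":0},{"fingers":0,"offset":[-0.035,-0.0095,0],"roll":0},{"fingers":0,"offset":[-0.035,-0.0095,0],"roll":0},{"fingers":0,"offset":[-0.035,-0.0095,0],"roll":0},{"fingers":0,"offset":[-0.035,-0.0095,0],"roll":0},{"fingers":0,"offset":[-0.035,-0.0095,0],"roll":0},{"fingers":0,"offset":[-0.035,-0.0095,0],"roll":0},{"fingers":0,"offset":[-0.035,-0.0095,0],"roll":0}]'
python3 -m creep '[{"fingers":0,"offset":[0,0,0.02],"roll":-6.8},{"fingers":0,"offset":[0,0,0.02],"roll":-6.8},{"fingers":0,"offset":[0,0,0.02],"roll":-6.8},{"fingers":0,"offset":[0,0,0.02],"roll":-6.8},{"fingers":0,"offset":[0,0,0.02],"roll":-6.8},{"fingers":0,"offset":[0,0,0],"roll":0},{"fingers":0,"offset":[0,0,0],"roll":0}]'
cat >> h.py <<'E'
from scipy.spatial.transform import Rotation as Ro
def need(o,x,y,z,yaw):
    q=o["tool_rot"];M=Ro.from_quat([q[1],q[2],q[3],q[0]]).as_matrix();d=np.array([x,y,z])-o["tool_pos"]
    a=np.degrees(np.arctan2(M[1,1],M[0,1]))
    print("tcp",np.round(o["tool_pos"],1),"tool-axes move mm",np.round(M.T@d,1),"roll deg",round(-(((np.degrees(yaw)+90-a)+90)%180-90),2),"t",o["clock"],"w",o["grip_width"],"f",o["finger_force"])
E
python3 - <<'E'
from plant import *
from h import *
need(env.observe(),528,272,6,.131)
s=snapshot("scene");cv2.imwrite("pics/c2.png",cv2.resize(s["color"][110:250,290:450,::-1],None,fx=4,fy=4,interpolation=cv2.INTER_CUBIC))
E
```

```text
clock: 1.98
tool_pos: [528.9, 271.2, 231.4]
tool_rot: [0.0, 0.23, 0.973, 0.0]
ft_force: [0.2, 0.8, 0.6]
grip_width: 85.5
finger_force: 0.0
clock: 2.57
tool_pos: [527.5, 272.5, 131.0]
tool_rot: [-0.001, -0.063, 0.998, -0.0]
ft_force: [-0.0, -0.4, 0.7]
grip_width: 85.6
finger_force: 0.0
tcp [527.5 272.5 131. ] tool-axes move mm [ -0.6  -0.6 125. ] roll deg -0.3 t 2.5667 w 85.62929467441445 f 0.0
```

View pics/c2.png

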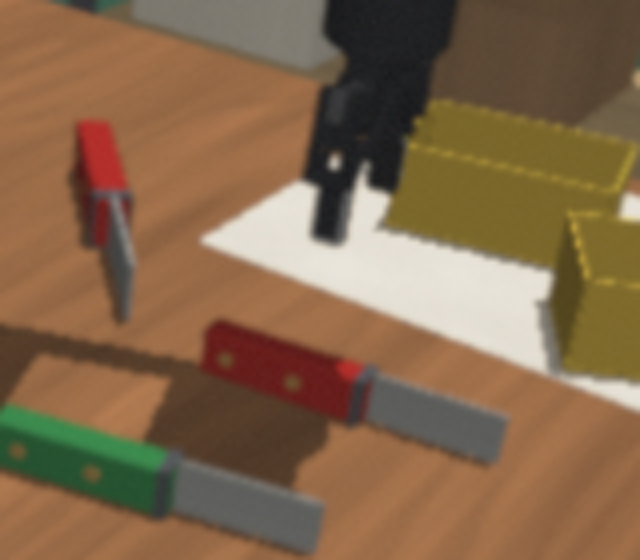

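The open gripper, at crop (355,150), hangs above the chosen scraper at crop (290,375), aligned across the handle. I lower it and close.

```bash
python3 -m creep '[{"fingers":0,"offset":[0,0,0.025],"roll":0},{"fingers":0,"offset":[0,0,0.025],"roll":0},{"fingers":0,"offset":[0,0,0.025],"roll":0},{"fingers":0,"offset":[0,0,0.025],"roll":0},{"fingers":0,"offset":[0,0,0.015],"roll":0},{"fingers":0,"offset":[0,0,0.010],"roll":0},{"fingers":0,"offset":[0,0,0],"roll":0},{"fingers":0,"offset":[0,0,0],"roll":0}]'
python3 -m creep '[{"fingers":1,"offset":[0,0,0],"roll":0},{"fingers":1,"offset":[0,0,0],"roll":0},{"fingers":1,"offset":[0,0,0],"roll":0},{"fingers":1,"offset":[0,0,0],"roll":0},{"fingers":1,"offset":[0,0,0],"roll":0},{"fingers":1,"offset":[0,0,0],"roll":0},{"fingers":1,"offset":[0,0,0],"roll":0},{"fingers":1,"offset":[0,0,0],"roll":0},{"fingers":1,"offset":[0,0,0],"roll":0},{"fingers":1,"offset":[0,0,0],"roll":0}]'
```

```text
clock: 3.28
tool_pos: [528.4, 272.9, 7.5]
tool_rot: [0.001, -0.064, 0.998, 0.0]
ft_force: [-0.5, 0.5, 0.4]
grip_width: 85.3
finger_force: 0.0
clock: 4.12
tool_pos: [528.1, 272.8, 6.9]
tool_rot: [0.0, -0.065, 0.998, 0.0]
ft_force: [-0.6, 0.2, 6.1]
grip_width: 23.0
finger_force: 59.9
```

```bash
python3 -m creep '[{"fingers":1,"offset":[0,0,-0.01],"roll":0},{"fingers":1,"offset":[0,0,-0.02],"roll":0},{"fingers":1,"offset":[0,0,-0.025],"roll":0},{"fingers":1,"offset":[0,0,-0.025],"roll":0},{"fingers":1,"offset":[0,0,-0.02],"roll":0},{"fingers":1,"offset":[0,0,0],"roll":0}]'
python3 - <<'E'
from plant import *
from h import *
need(env.observe(),501,-101.2,107,-.158)
E
```

```text
clock: 4.62
tool_pos: [529.2, 273.3, 111.2]
tool_rot: [0.003, -0.065, 0.998, 0.001]
ft_force: [0.5, -0.5, -1.4]
grip_width: 23.2
finger_force: 59.0
tcp [529.2 273.3 111.2] tool-axes move mm [  76.4 -367.7    3.3] roll deg 16.48 t 4.6167 w 23.24325669185664 f 59.036062359809875
```

```bash
python3 -m creep '[{"fingers":1,"offset":[0.0076,-0.0368,0],"roll":0},{"fingers":1,"offset":[0.0076,-0.0368,0],"roll":0},{"fingers":1,"offset":[0.0076,-0.0368,0],"roll":0},{"fingers":1,"offset":[0.0076,-0.0368,0],"roll":0},{"fingers":1,"offset":[0.0076,-0.0368,0],"roll":0},{"fingers":1,"offset":[0.0076,-0.0368,0],"roll":0},{"fingers":1,"offset":[0.0076,-0.0368,0],"roll":0},{"fingers":1,"offset":[0.0076,-0.0368,0],"roll":0},{"fingers":1,"offset":[0.0076,-0.0368,0],"roll":0},{"fingers":1,"offset":[0.0076,-0.0368,0],"roll":0}]'
python3 -m creep '[{"fingers":1,"offset":[0,0,0],"roll":4.1},{"fingers":1,"offset":[0,0,0],"roll":4.1},{"fingers":1,"offset":[0,0,0],"roll":4.1},{"fingers":1,"offset":[0,0,0],"roll":4.1},{"fingers":1,"offset":[0,0,0],"roll":0},{"fingers":1,"offset":[0,0,0],"roll":0}]'
python3 - <<'E'
from plant import *
from h import *
o=env.observe();need(o,501,-101.2,107,-.158)
s=snapshot("scene");t=snapshot("top")
tp=o["tool_pos"];a=s["color"][:,:,::-1].copy()
def pl(a,p,P): cv2.polylines(a,[np.round(cv2.convexHull(proj(p,P).astype(np.float32))*16).astype(np.int32)],True,(0,255,255),1,shift=4)
S=[box(-90,30,24,0,36),box(30,120,3,2,38)];q=(tp[0],tp[1],-.158)
for B in S: pl(a,s,place(B,q,tp[2]-6))
a=cv2.resize(a[180:340,200:360],(580,580),interpolation=cv2.INTER_CUBIC)
b=t["color"][:,:,::-1].copy();pl(b,t,place(box(30,120,3,2,38),q,tp[2]-6))
b=b[80:260,300:368];b=cv2.resize(b,(219,580),interpolation=cv2.INTER_CUBIC)
cv2.imwrite("pics/c3.png",np.hstack([a,b]))
E
```

```text
clock: 5.45
tool_pos: [499.1, -103.7, 106.1]
tool_rot: [-0.0, -0.065, 0.998, 0.0]
ft_force: [2.7, 0.2, -1.8]
grip_width: 23.3
finger_force: 59.4
clock: 5.95
tool_pos: [499.7, -102.0, 106.0]
tool_rot: [-0.0, 0.077, 0.997, 0.0]
ft_force: [1.3, -0.2, -2.3]
grip_width: 22.9
finger_force: 59.7
tcp [ 499.7 -102.   106. ] tool-axes move mm [-1.2  1.  -1. ] roll deg 0.21 t 5.95 w 22.93904080486109 f 59.708964228630066
```

View pics/c3.png

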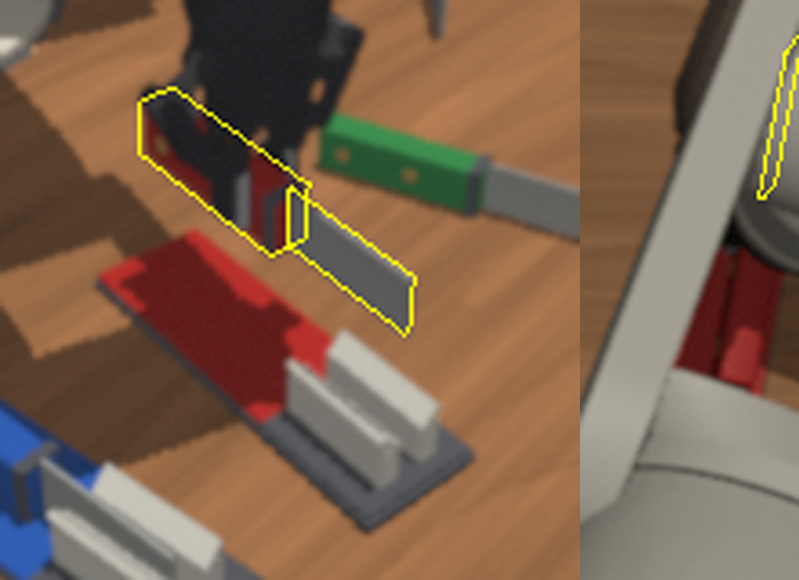

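The held scraper, with its handle at (220,180) and blade at (360,270), matches the predicted outline, and the blade lines up with the slot near (375,420). I lower it.

```bash
python3 -m creep '[{"fingers":1,"offset":[-0.001,0.001,0.015],"roll":0},{"fingers":1,"offset":[0,0,0.015],"roll":0},{"fingers":1,"offset":[0,0,0.015],"roll":0},{"fingers":1,"offset":[0,0,0.01],"roll":0},{"fingers":1,"offset":[0,0,0.01],"roll":0},{"fingers":1,"offset":[0,0,0],"roll":0}]'
python3 -m creep '[{"fingers":1,"offset":[0,0,0.006],"roll":0},{"fingers":1,"offset":[0,0,0.006],"roll":0},{"fingers":1,"offset":[0,0,0.005],"roll":0},{"fingers":1,"offset":[0,0,0.004],"roll":0},{"fingers":1,"offset":[0,0,0],"roll":0}]'
```

```text
clock: 6.55
tool_pos: [500.3, -100.9, 39.6]
tool_rot: [-0.001, 0.078, 0.997, 0.0]
ft_force: [-0.8, 0.3, -2.4]
grip_width: 22.9
finger_force: 59.7
clock: 6.97
tool_pos: [500.8, -101.1, 19.6]
tool_rot: [-0.0, 0.078, 0.997, 0.0]
ft_force: [-0.0, 0.2, -2.2]
grip_width: 23.4
finger_force: 59.7
```

No contact yet, and about 2–3 mm remain. I creep down until the force shows.

```bash
python3 -m creep '[{"fingers":1,"offset":[0,0,0.001],"roll":0},{"fingers":1,"offset":[0,0,0.001],"roll":0},{"fingers":1,"offset":[0,0,0],"roll":0},{"fingers":1,"offset":[0,0,0],"roll":0}]'
python3 -m creep '[{"fingers":1,"offset":[0,0,0.001],"roll":0},{"fingers":1,"offset":[0,0,0],"roll":0},{"fingers":1,"offset":[0,0,0],"roll":0}]'
```

```text
clock: 7.3
tool_pos: [501.2, -101.3, 18.5]
tool_rot: [0.0, 0.078, 0.997, -0.0]
ft_force: [1.3, -0.3, -2.4]
grip_width: 23.1
finger_force: 59.7
clock: 7.55
tool_pos: [501.1, -101.2, 17.3]
tool_rot: [-0.0, 0.078, 0.997, -0.0]
ft_force: [-0.1, 0.8, -2.0]
grip_width: 22.9
finger_force: 59.7
```

```bash
python3 -m creep '[{"fingers":1,"offset":[0,0,0.001],"roll":0},{"fingers":1,"offset":[0,0,0],"roll":0},{"fingers":1,"offset":[0,0,0],"roll":0}]'
python3 -m creep '[{"fingers":1,"offset":[0,0,0.001],"roll":0},{"fingers":1,"offset":[0,0,0],"roll":0},{"fingers":1,"offset":[0,0,0],"roll":0}]'
```

```text
clock: 7.8
tool_pos: [501.2, -101.3, 16.8]
tool_rot: [0.0, 0.078, 0.997, -0.0]
ft_force: [-4.4, 0.7, 9.0]
grip_width: 23.3
finger_force: 61.0
clock: 8.05
tool_pos: [501.2, -101.3, 16.8]
tool_rot: [0.0, 0.078, 0.997, -0.0]
ft_force: [-12.7, 3.6, 26.1]
grip_width: 22.8
finger_force: 63.6
```

It is seated: contact came at the expected height. I ease off 1 mm, open and retreat.

```bash
python3 -m creep '[{"fingers":1,"offset":[0,0,-0.001],"roll":0},{"fingers":0,"offset":[0,0,0],"roll":0},{"fingers":0,"offset":[0,0,0],"roll":0},{"fingers":0,"offset":[0,0,0],"roll":0},{"fingers":0,"offset":[0,0,0],"roll":0},{"fingers":0,"offset":[0,0,0],"roll":0},{"fingers":0,"offset":[0,0,0],"roll":0},{"fingers":0,"offset":[0,0,0],"roll":0},{"fingers":0,"offset":[0,0,0],"roll":0},{"fingers":0,"offset":[0,0,0],"roll":0}]'
python3 -m creep '[{"fingers":0,"offset":[0,0,-0.01],"roll":0},{"fingers":0,"offset":[0,0,-0.02],"roll":0},{"fingers":0,"offset":[0,0,-0.03],"roll":0},{"fingers":0,"offset":[0,0,-0.03],"roll":0},{"fingers":0,"offset":[0,0,-0.03],"roll":0},{"fingers":0,"offset":[0,0,-0.03],"roll":0},{"fingers":0,"offset":[0,0,0],"roll":0},{"fingers":0,"offset":[0,0,0],"roll":0}]'
python3 - <<'E'
from plant import *
from h import *
s=snapshot("scene");a=s["color"][:,:,::-1].copy()
for B in [box(-90,30,24,0,36),box(30,120,3,2,38)]:
    cv2.polylines(a,[np.round(cv2.convexHull(proj(s,place(B,(501,-101.2,-.158),10)).astype(np.float32))*16).astype(np.int32)],True,(0,255,255),1,shift=4)
cv2.imwrite("pics/c4.png",cv2.resize(a[180:360,140:380],None,fx=3.2,fy=3.2,interpolation=cv2.INTER_CUBIC))
E
```

```text
clock: 8.88
tool_pos: [501.1, -101.2, 16.3]
tool_rot: [-0.0, 0.078, 0.997, -0.0]
ft_force: [0.2, 0.2, 0.1]
grip_width: 85.3
finger_force: 0.0
clock: 9.55
tool_pos: [501.7, -101.4, 168.5]
tool_rot: [0.002, 0.078, 0.997, -0.001]
ft_force: [0.3, 0.1, -0.9]
grip_width: 85.6
finger_force: 0.0
```

View pics/c4.png

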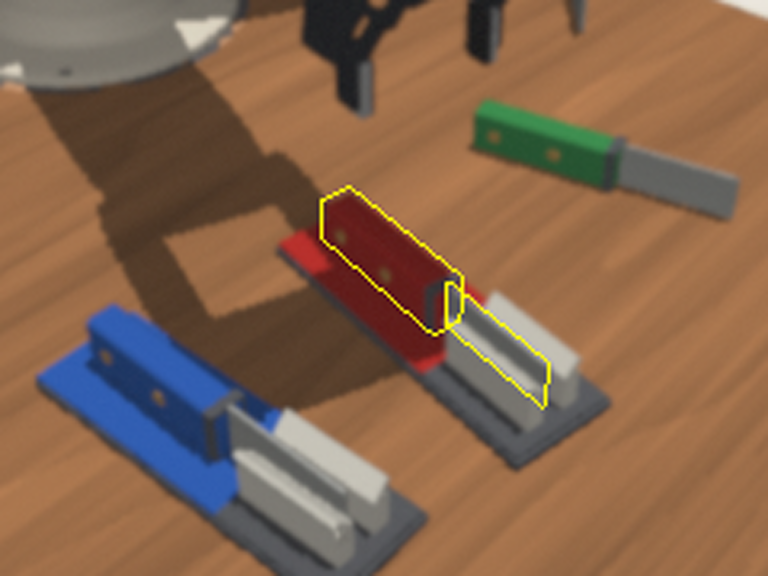

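The scraper stands upright on the red pad at (390,260) with the blade between the cheeks at (500,330). It fits the predicted outline to within about 2 mm, the gripper is clear, and the green and blue scrapers are in place.

```bash
python3 -c "
from plant import ticket
print(ticket.close_job())"
```

```text
the job is handed in; nothing more can be done
None
```

The red scraper is in the red holder, lowered onto the pad before release with its blade between the cheeks; the green and blue scrapers were not moved, and the job is handed in (no verdict was returned).

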